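# Start and seat the cap nut of a stone flour mill

### The job

The stone mill has been cleaned and its upper stone is back on; now fit the cap nut. Set it on the shaft, turn it backwards (anticlockwise from above), its weight resting on the thread, until you feel it click down off the thread start, then screw it on forwards (clockwise) without forcing it until the sprung ring under it is pressed flush with the hub. Let go of the nut and leave the other things on the table where they are.

Things in the scene. Friction and masses are not known exactly. Their poses are not given: they have to be found in the camera images.
- nut: The cap nut, aluminium, 0.15 to 0.3 kg: a round cap 50 mm across, 36 mm high, closed on top, with a square head on it (28 by 28 mm, 28 mm high) to turn it by. Stands on the table mouth down. Origin at the centre of its mouth (underside), z up, x square to a flat of the head. Bore 40.2 mm wide, 32 mm deep; inside, 4 mm up, three short thread teeth 120 degrees apart.
- nut_head (a point): The middle of the nut's square head, on the nut's axis, 50 mm above its mouth.
- teeth: The three short thread teeth inside the nut's bore, part of the nut (not visible from outside); same origin and axes as the nut, the teeth lie 4 mm above it. Starting the thread takes only a light push of 2 to 5 N; 20 N would be forcing it.
- mill: The stone mill, fixed: a steel drum 250 mm across with a flour chute at its front (its own -x, reaching 160 mm from the axis), two stones 208 mm across, upper stone's top 158 mm above the table, and in its middle a steel hub 92 mm across, top 166 mm up. Origin on the table under the shaft axis, z up.
- hub_top (a point): On the shaft axis, level with the hub's top face (166 mm above the table). Resting on the thread, the nut's mouth is 12.5 to 20 mm above this point, depending on where its teeth meet the thread; turned backwards it climbs to 20 mm, then drops 7.5 mm off the thread starts; turned forwards from there it screws down.
- shaft: The mill's upright threaded shaft; it does not turn. Origin on its axis, 158 mm above the table; its end is 196 mm up. The top 11 mm tapers from 32 to 18 mm across; below is a coarse right-hand round thread, 38 mm over the crests, three starts 120 degrees apart (which way they point is unknown; the axes do not tell), 22.5 mm of travel per turn (3.6 mm per rad).
- ring: The sprung steel pressure ring round the shaft, in the hub, 59 mm across and 7 mm high; origin at the centre of its underside. Free, it stands 5 mm proud of the hub; it takes about 3 N to start it down and 11 N to press it flush, where it meets a hard stop. Turning the nut takes 0.1 to 0.2 N m just before the stop and rises fast at it; 0.3 N m is tight enough.
- ring_top (a point): Centre of the ring's top face: 171 mm above the table when free, 166 mm when flush. The nut's mouth bears on this face.
- measure: Open wooden measuring box, 85 mm square and 55 mm high, loose; a bystander.
- brush: Flour brush lying on the table, 210 mm long and 25 mm high, loose; origin near its middle; a bystander.
- oil: Small amber bottle with a black cap, 48 mm across and 120 mm high, loose; a bystander.
Mind the look-alikes: they are no part of the job. There is more than one size of the nut; the one meant has the size given above.

How it is judged:
On the way, in this order (a step that is already met when the one before it is completed fails the run):
1. the nut, level on the shaft, has been turned back up to the thread starts: its teeth bear on the very top of the thread (mouth about 185 to 186 mm above the table) (horizontal distance between nut and shaft below 0.004 m and angle between nut's own z axis and vertical below 0.09 rad and z of nut in the frame of mill between 0.1847 and 0.1868 m and contact force between teeth and shaft above 0.5 N), for 0.2 s.
2. it has dropped off the starts and its thread has caught, level (mouth below 176 mm) (horizontal distance between nut and shaft below 0.004 m and angle between nut's own z axis and vertical below 0.06 rad and z of nut in the frame of mill below 0.176 m), for 0.1 s.
At the end, for the whole second after the job is handed in: The nut is screwed on level, released and at rest, on the shaft axis, and holds the sprung ring flush with the hub (within 1 mm); the measuring box, brush and bottle stand within 20 mm of where they were (z of ring_top in the frame of hub_top below 0.001 m and contact force between nut and ring above 4 N and horizontal distance between nut and shaft below 0.004 m and angle between nut's own z axis and vertical below 0.06 rad and linear speed of nut below 0.01 m/s); the robot touches nothing.
It fails at once if the nut is forced while it is being started: pressed on the shaft with more than 20 N before it reaches the ring (z of nut in the frame of mill above 0.173 m and contact force between nut and shaft above 20 N).
It fails at once if the nut is wrenched on the shaft with more than 50 N (contact force between nut and shaft above 50 N).
It fails at once if the nut is tightened onto the ring with more than 50 N (contact force between nut and ring above 50 N).
It fails at once if a bystander is moved by more than 20 mm (distance of any of measure, brush, oil from where it was at the start of the episode above 0.02 m).
It also fails if it takes over 72 s, if anything falls off the work surface, if the arm or the gripper's body presses on something with over 40 N, if the wrist force passes 120 N, or if a joint passes its speed limit or range.

### The arm

A 6-joint arm with a two-finger parallel gripper is mounted at the origin on the work surface. World frame = base frame: x ahead of the robot, y to its left, z up, the work surface at z = 0. Lengths are in m, angles in rad, forces in N, time in s.
With the tool pointing down it reaches from about 0.3 to 0.875 m from the base axis. Payload 6.4 kg.
Tool frame: the origin (TCP) lies at the very end of the fingers, on their centre line; the grasp point (between the pads) lies 19 mm behind it; x points along the fingers, y is the direction in which the jaws open and shut, and the axes are right-handed (so a half turn about x gives the same grasp; the last joint's range is limited). The gripper opens to 85 mm and grips with 20 to 120 N. Pads are 22 mm wide; open, the fingers measure 114 mm over their backs; the gripper's body (76 mm by 85 mm) begins 54 mm behind the grasp point. The pads swing forward as they close: fully open they stand 13 mm farther back than shut.
Start: joints at [-1.507, 0.181, 1.607, -0, 1.354, -0.206], TCP at [0.153, -0.554, 0.231] pointing down, gripper open.
Joint ranges: [-2.99, 2.99], [-0.89, 2.07], [0.3, 2.58], [-1.14, 4.28], [0, 2.63], [-3.12, 3.12]. Speed limits (rad/s): [2.57, 2.57, 3.01, 3.14, 3.14, 3.14].

### API

Orientations are given as a unit quaternion [w, x, y, z].
In Python, from bench import status, optics, hand_in gives the robot as it stands. The module is installed in compiled form; this text tells all that it offers.
- The arm moves only by the shell command python3 -m jog 'ROWS'. ROWS is JSON, one flat list of numbers, 5 for each row, row after row: the shift along the tool's x, y, z in mm, then the turn about the tool's x in degrees, then the opening in per cent of the stroke, from 0 (shut) to 100 (fully open). In form: [tx, ty, tz, yaw, gripper, tx, ty, tz, yaw, gripper, ...]. A call has exactly 5 rows; each row is the pose to reach, as a shift and turn from the pose commanded when the call began, along the tool's axes at that moment; what a row does not reach only later rows make up. A row lasts 1/10 s, in which the tool goes at most 50 mm and 8.59 degrees, less where a joint would pass 70% of its speed; a pose out of reach is approached as far as the arm can. A call with a gripper value outside its range is refused whole. The fingers move at their own pace and stop on an object; the grip force is fixed at half the most. Time passes only in rows, so rows that repeat a pose let the fingers close, or fill a call up. It gives the time, the measured TCP pose, the force and the opening at its end, in the units of the state.
- status.get_obs(): the state, without advancing time (a new reading comes with each control period).
- optics.camera(name): name is "side" or "top"; returns the picture (400x640x3 uint8, red, green, blue); there is no depth.
- optics.get_calibration(name): a dict with "vertical_fov" (degrees; the focal length in pixels is half the picture's height over the tangent of half this angle, whatever the lens; pixels are square), "cx", "cy" (the principal point, pixels), "k1" (the pictures are not rectified: a ray, as slopes to the right and down, at radius r is drawn at 1 + k1 r^2 times it, then the intrinsics apply), "extrinsics" (4x4, takes a point from camera to world coordinates). Camera axes: x right, y up, looking along -z (the intrinsics and any distortion apply to the point x, -y, -z); pixel columns grow to the right and rows downward; lengths in m; the calibration is good to about 2 mm. A picture is of the moment at which its call begins. get_calibration takes no time and is no camera call.
- hand_in(): hands the job in, once; it reports no verdict.
The state is a dict: "time_s": time; "q": joint angles; "dq": joint speeds; "joint_efforts": joint torques, N m; "eef_pos": TCP position; "eef_rot": TCP orientation; "wrist_force": force on the tool from outside, world axes, zero at the start; "torque": the same for the moment, N m; "opening": opening from 0.0 (shut) to 1.0 (fully open).
Only numpy, scipy, OpenCV 4.12 (cv2) and the standard library are available. Lean on these libraries where they do the work, as an engineer would, in place of code of your own. Each camera call takes 0.05 s, during which the arm holds its last target. There are 200 camera calls.

## Working session

There is one attempt and no reset: what is moved stays moved. The work goes in short steps, Python scripts to look and compute and a shell command to move; the robot and the scene stay as the last step left them, time stands still between calls to the robot, and variables do not carry over. Pictures are saved under pics/ and viewed, on a budget of 10 in all, crops included, one or two more only if the job needs it, and the job is handed in when it is done.

```bash
mkdir -p pics; ls; python3 - <<'E'
from bench import status, optics
import cv2, numpy as np
o=status.get_obs(); print({k:np.round(v,3).tolist() for k,v in o.items()})
for n in("top","side"):
    cv2.imwrite(f"pics/{n}0.png",optics.camera(n)[:,:,::-1])
    print({k:np.round(v,4).tolist() for k,v in optics.get_calibration(n).items()})
E
```

```text
pics
{'time_s': 0.0, 'q': [-1.507, 0.182, 1.608, 0.0, 1.354, -0.206], 'dq': [-0.001, 0.001, -0.001, -0.001, -0.002, -0.001], 'joint_efforts': [-0.004, -44.488, -35.134, -0.0, 0.009, -0.0], 'eef_pos': [0.153, -0.554, 0.23], 'eef_rot': [0.094, 0.701, 0.096, -0.701], 'wrist_force': [-0.339, -0.148, 0.178], 'torque': [0.015, 0.01, -0.032], 'opening': 0.997}
{'vertical_fov': 51.6818, 'cx': 323.2152, 'cy': 198.753, 'k1': -0.0837, 'extrinsics': [[0.0273, 0.9925, -0.1192, 0.4305], [-0.9996, 0.0283, 0.006, -0.1436], [0.0094, 0.119, 0.9929, 1.3127], [0.0, 0.0, 0.0, 1.0]]}
{'vertical_fov': 50.7766, 'cx': 309.8616, 'cy': 196.2522, 'k1': -0.0028, 'extrinsics': [[-0.9965, 0.0581, -0.0598, 0.4812], [-0.0826, -0.7829, 0.6167, 0.5627], [-0.011, 0.6194, 0.785, 1.0113], [0.0, 0.0, 0.0, 1.0]]}
```

View pics/top0.png

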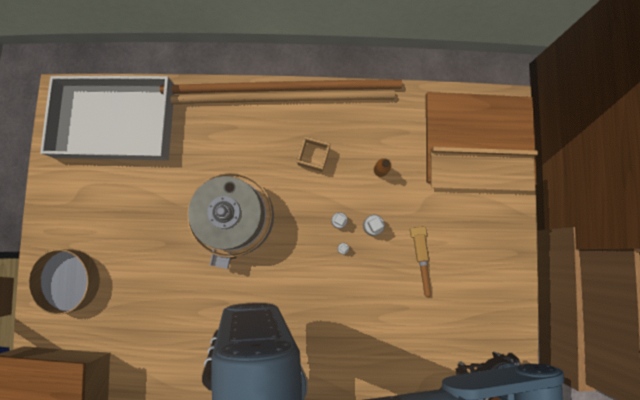

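View pics/side0.png

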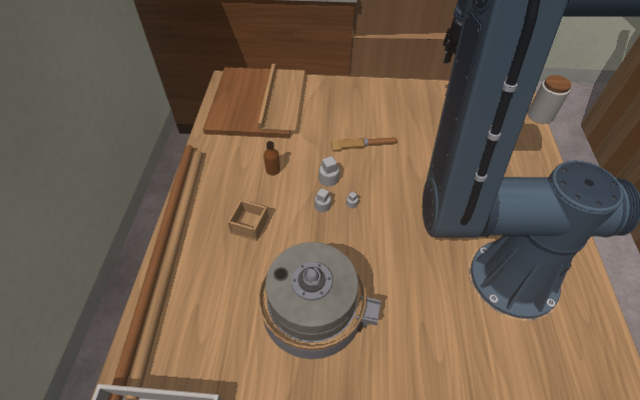

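Top view: three nuts at about (340,220), (374,225) and (344,249), the mill's shaft at (223,211), the measuring box at (313,153), the bottle at (383,167) and the brush at (422,260). In the side view the nuts are at (323,200), (329,172) and (352,200), and the shaft at (311,277). Next I'll measure them and make an enlarged composite.

```bash
cat > h.py <<'E'
import numpy as np, cv2
from bench import optics
def cal(n):
    c=optics.get_calibration(n); f=200/np.tan(np.radians(c["vertical_fov"]/2))
    return f,c["cx"],c["cy"],c["k1"],np.array(c["extrinsics"])
def ray(n,u,v):
    f,cx,cy,k,E=cal(n)
    d=np.array([(u-cx)/f,(v-cy)/f]); s=d.copy()
    for _ in range(20): s=d/(1+k*(s@s))
    return E[:3,3],E[:3,:3]@np.array([s[0],-s[1],-1])
def onz(n,u,v,z):
    o,d=ray(n,u,v); return o+d*(z-o[2])/d[2]
def proj(n,p):
    f,cx,cy,k,E=cal(n); q=E[:3,:3].T@(np.asarray(p,float)-E[:3,3])
    s=np.array([q[0],-q[1]])/-q[2]; s=s*(1+k*(s@s)); return np.array([cx+f*s[0],cy+f*s[1]])
def tri(a,b):
    (o,d),(p,e)=ray("top",*a),ray("side",*b)
    t=np.linalg.lstsq(np.c_[d,-e],p-o,rcond=None)[0]
    x,y=o+t[0]*d,p+t[1]*e
    return (x+y)/2,np.linalg.norm(x-y)
E
python3 - <<'E'
from h import *
t=cv2.imread("pics/top0.png"); s=cv2.imread("pics/side0.png")
a=cv2.resize(t[205:260,325:390],None,fx=6,fy=6,interpolation=cv2.INTER_CUBIC)
b=cv2.resize(s[150:215,305:370],None,fx=6,fy=6,interpolation=cv2.INTER_CUBIC)
c=cv2.resize(t[190:235,195:250],None,fx=5,fy=5,interpolation=cv2.INTER_CUBIC)
im=np.zeros((600,800,3),np.uint8); im[:330,:390]=a; im[:390,400:790]=b; im[335:560,:275]=c
d=cv2.resize(s[255:300,285:340],None,fx=4,fy=4,interpolation=cv2.INTER_CUBIC); im[400:580,400:620]=d
cv2.imwrite("pics/comp.png",im)
for u in((340,220),(323,200)),((374,225),(329,172)),((344,249),(352,200)),((223,211),(311,272)):
    p,g=tri(*u); print(p.round(3),round(g,4))
print(np.linalg.norm(onz("top",332,220,.03)-onz("top",348,220,.03)))
E
```

```text
[ 0.518 -0.206  0.019] 0.0036
[ 0.506 -0.312  0.026] 0.0023
[ 0.43  -0.221  0.007] 0.0
[0.524 0.124 0.185] 0.0001
0.04981952454168524
```

View pics/comp.png

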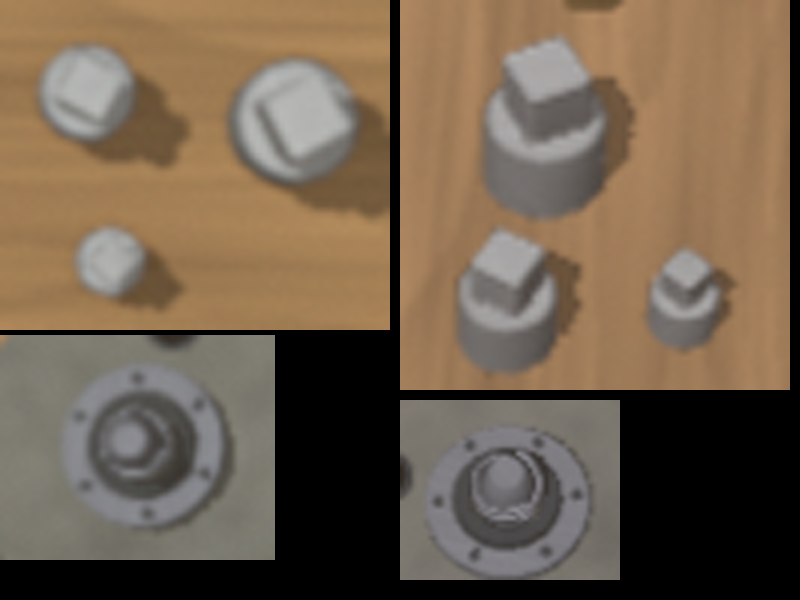

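Top crop: the upper-left nut's cap is about 94/6 = 15.7 px across (50 mm). The right one is about 66 mm and the lower one about 36 mm, so the medium nut at top (339.5,220.3) is the one meant. The hub annulus is centred at top (223.7,212.1) and side (312.3,280.5). Next come the head yaw and the moves.

```bash
python3 - <<'E'
from h import *
from bench import status
from scipy.spatial.transform import Rotation as R
for n,C in (("side",[(503,231),(546,259),(516,287),(473,263)]),("top",[(78,55),(127,82),(97,123),(55,90)])):
    P=[]
    for x,y in C:
        u=(305+(x-400)/6,150+y/6) if n=="side" else (325+x/6,205+y/6)
        P.append(onz(n,*u,.064)[:2])
    P=np.array(P); e=np.roll(P,-1,0)-P
    print(n,P.mean(0).round(4),np.linalg.norm(e,axis=1).round(3),(np.degrees(np.arctan2(e[:,1],e[:,0]))%90).round(1))
print("cap",onz("top",339.5,220.3,.036)[:2])
for n in("top","side"):
    im=cv2.imread(f"pics/{n}0.png"); hsv=cv2.cvtColor(im,cv2.COLOR_BGR2HSV)
    c=(223.7,212.1) if n=="top" else (312.3,280.5)
    print("hub eye",n,onz(n,*c,.166)[:2].round(4))
    x0,y0=int(c[0])-35,int(c[1])-35
    p=im[y0:y0+70,x0:x0+70].astype(int); m=((p[...,0]-p[...,2])>5).astype(np.uint8)
    m=cv2.morphologyEx(m,cv2.MORPH_OPEN,np.ones((2,2)))
    cs,_=cv2.findContours(m,cv2.RETR_EXTERNAL,cv2.CHAIN_APPROX_NONE); k=max(cs,key=cv2.contourArea)
    e=cv2.fitEllipse(cv2.convexHull(k)); w=onz(n,e[0][0]+x0,e[0][1]+y0,.166)[:2]; print("hub fit",n,e,w.round(4))
    # bright nut head mask
o=status.get_obs(); r=R.from_quat(np.roll(o["eef_rot"],-1)).as_matrix(); print(r.round(3)); print(o["eef_pos"])
a=np.degrees(np.arctan2(r[1,1],r[0,1])); print("jaw yaw",a)
for t in([.518,-.206,.2],[.524,.124,.3]): print(((np.array(t)-o["eef_pos"])@r*1000).round(0))
E
```

```text
side [ 0.5158 -0.195 ] [0.027 0.022 0.025 0.025] [53.9 53.7 58.7 57.9]
top [ 0.5183 -0.2034] [0.028 0.026 0.027 0.021] [62.6 55.2 53.3 58.2]
cap [ 0.51799628 -0.20364131]
hub eye top [0.5227 0.1263]
hub fit top ((49.44827651977539, 36.161739349365234), (3.843609571456909, 6.583545207977295), 5.373311996459961) [0.5208 0.0875]
hub eye side [0.5206 0.1343]Traceback (most recent call last):
  File "<stdin>", line 19, in <module>
ValueError: max() iterable argument is empty
```

```bash
cat >> h.py <<'E'
from bench import status
from scipy.spatial.transform import Rotation as R
def st():
    o=status.get_obs(); return o,R.from_quat(np.roll(o["eef_rot"],-1)).as_matrix()
def plan(t):
    o,r=st(); print("t",round(o["time_s"],2),"tcp",np.round(o["eef_pos"],4),"tool x",r[:,0].round(3),"jaw yaw",np.degrees(np.arctan2(r[1,1],r[0,1])).round(1),"q",np.round(o["q"],2),"op",round(o["opening"],3))
    print("shift mm",((np.array(t)-o["eef_pos"])@r*1000).round(1))
E
python3 -c "
from h import *
plan([.518,-.202,.2]); o,r=st(); print(r.round(3))"
```

```text
t 0.1 tcp [ 0.1532 -0.5537  0.2305] tool x [-0.     0.002 -1.   ] jaw yaw -74.5 q [-1.51  0.18  1.61 -0.    1.35 -0.21] op 1.0
shift mm [  31.  -241.7 -445.3]
[[-0.     0.267 -0.964]
 [ 0.002 -0.964 -0.267]
 [-1.    -0.002 -0.   ]]
```

```bash
python3 -m jog '[0,-21,-39,-8,60, 0,-43,-79,-16,60, 0,-64,-118,-24,60, 0,-86,-157,-32,60, 0,-107,-197,-40,60]'; python3 -c "
from h import *
plan([.518,-.202,.2])"
```

```text
time_s: 0.6
eef_pos: [0.3154, -0.3969, 0.2309]
eef_rot: [0.33, 0.625, 0.331, -0.625]
wrist_force: [0.1, 0.1, -0.3]
opening: 0.599
t 0.6 tcp [ 0.3154 -0.3969  0.2309] tool x [-0.     0.001 -1.   ] jaw yaw -34.2 q [-1.13  0.03  1.77  0.    1.34 -0.54] op 0.599
shift mm [  31.    57.8 -275.1]
```

```bash
python3 -m jog '[0,9,-43,-8,60, 0,18,-86,-16,60, 0,27,-129,-24,60, 0,36,-172,-32,60, 0,45,-215,-40,60]'; python3 -c "
from h import *
plan([.518,-.202,.15])"
```

```text
time_s: 1.1
eef_pos: [0.4745, -0.2454, 0.231]
eef_rot: [0.524, 0.474, 0.525, -0.474]
wrist_force: [0.2, -0.7, -0.4]
opening: 0.602
t 1.1 tcp [ 0.4745 -0.2454  0.231 ] tool x [-0.  0. -1.] jaw yaw 5.8 q [-0.7   0.09  1.71 -0.    1.34 -0.8 ] op 0.602
shift mm [ 81.   47.6 -38.7]
```

```bash
python3 -m jog '[20,10,-8,-8.5,60, 40,20,-16,-17,60, 60,30,-24,-25,60, 81,40,-32,-33.5,60, 81,47,-38.5,-42,60]'; python3 -m jog '[0,0,0,-8.5,60, 0,0,0,-8.5,60, 0,0,0,-8.5,60, 0,0,0,-8.5,60, 0,0,0,-8.5,60]'; python3 - <<'E'
from h import *
plan([.518,-.202,.075])
o,r=st(); p=o["eef_pos"]
ims=[]
for n in("top","side"):
    im=optics.camera(n)[:,:,::-1].copy(); cv2.imwrite(f"pics/{n}1.png",im)
    u=proj(n,p); print(n,u.round(1))
    c=(int(u[0])-35,int(u[1])-35); k=cv2.resize(im[c[1]:c[1]+80,c[0]:c[0]+70],None,fx=5,fy=5,interpolation=cv2.INTER_CUBIC)
    q=[int(round(5*(u[i]-c[i]+.5))) for i in(0,1)]; cv2.drawMarker(k,q,(0,0,255),0,12); ims.append(k); print(c)
cv2.imwrite("pics/c1.png",np.hstack(ims))
E
```

```text
time_s: 1.6
eef_pos: [0.515, -0.2021, 0.1464]
eef_rot: [0.657, 0.255, 0.662, -0.254]
wrist_force: [-0.0, 0.7, 0.3]
opening: 0.597
time_s: 2.1
eef_pos: [0.5166, -0.2044, 0.1504]
eef_rot: [0.676, 0.208, 0.676, -0.208]
wrist_force: [-0.2, -0.1, 0.0]
opening: 0.598
t 2.1 tcp [ 0.5166 -0.2044  0.1504] tool x [ 0. -0. -1.] jaw yaw 55.8 q [-0.59  0.22  1.73  0.    1.19 -1.56] op 0.598
shift mm [75.4  2.8 -0.3]
top [341.7 218.1]
(306, 183)
side [323.6 170.8]
(288, 135)
```

View pics/c1.png

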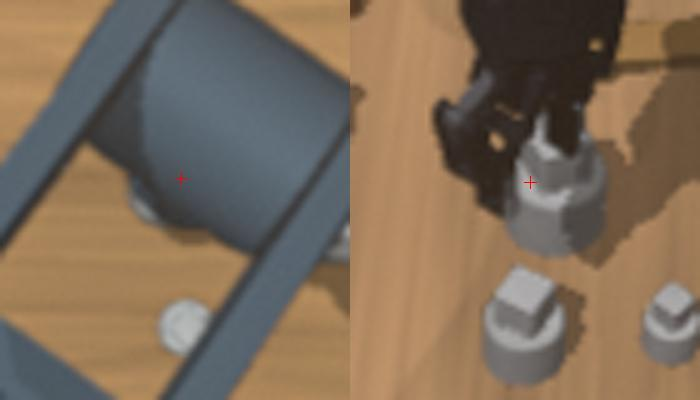

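The side view shows the fingertips straddling the projected TCP mark (323.6,170.8), with the target nut below at about (322,200). The top view is blocked by the wrist. I'll descend and look again close up.

```bash
python3 -m jog '[20,0.5,0,0,60, 40,1,0,0,60, 60,1.5,0,0,60, 68,1.5,0,0,60, 68,1.5,0,0,60]'; python3 - <<'E'
from h import *
plan([.518,-.203,.04])
o,r=st(); p=o["eef_pos"]
im=optics.camera("side")[:,:,::-1].copy(); cv2.imwrite("pics/side2.png",im)
u=proj("side",p); k=cv2.resize(im[165:225,290:360],None,fx=10,fy=10,interpolation=cv2.INTER_CUBIC)
q=[int(round(10*(u[i]-(290,165)[i]+.5))) for i in(0,1)]; cv2.drawMarker(k,q,(0,0,255),0,12); cv2.imwrite("pics/c2.png",k); print(u,q)
E
```

```text
time_s: 2.7
eef_pos: [0.5167, -0.2025, 0.0812]
eef_rot: [0.675, 0.207, 0.677, -0.207]
wrist_force: [-0.1, 0.2, 0.2]
opening: 0.603
t 2.7 tcp [ 0.5167 -0.2025  0.0812] tool x [-0.002  0.001 -1.   ] jaw yaw 55.9 q [-0.59  0.32  1.77  0.    1.06 -1.56] op 0.603
shift mm [41.2  0.3  1.5]
[323.18974264 187.51008215] [337, 230]
```

View pics/c2.png

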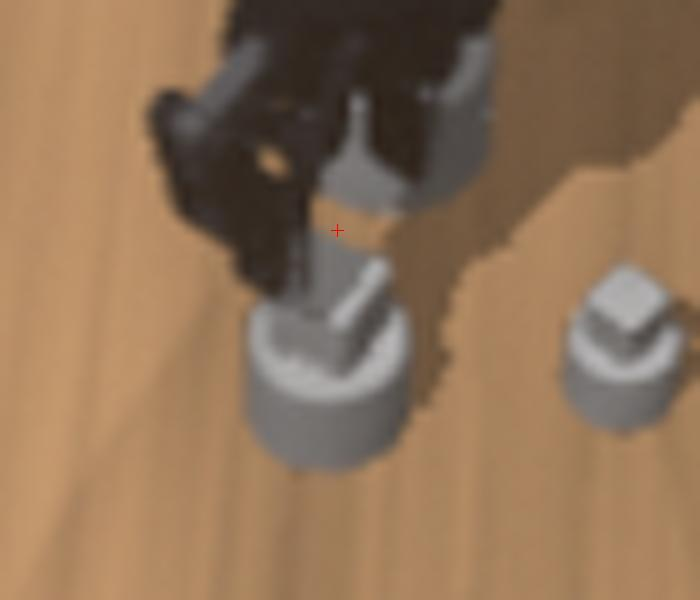

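The side view shows the fingertips at about (317,193) and (330.5,183), straddling the mark, with the jaws in line with the head flats. Lowering now, then closing.

```bash
python3 -m jog '[10,0,1,0,60, 20,0,1,0,60, 30,0,1,0,60, 41,0,1,0,60, 41,0,1,0,60]'; python3 -m jog '[0,0,0,0,45, 0,0,0,0,36, 0,0,0,0,33, 0,0,0,0,20, 0,0,0,0,20]';  python3 -m jog '[0,0,0,0,20, 0,0,0,0,20, 0,0,0,0,20, 0,0,0,0,20, 0,0,0,0,20]';python3 - <<'E'
from h import *
plan([.518,-.203,.04])
E
```

```text
time_s: 3.25
eef_pos: [0.517, -0.2026, 0.0391]
eef_rot: [0.675, 0.207, 0.677, -0.207]
wrist_force: [-0.6, 0.1, -0.1]
opening: 0.597
time_s: 3.75
eef_pos: [0.519, -0.2039, 0.042]
eef_rot: [0.677, 0.207, 0.676, -0.207]
wrist_force: [0.3, 0.6, 3.6]
opening: 0.319
time_s: 4.25
eef_pos: [0.519, -0.2039, 0.042]
eef_rot: [0.677, 0.207, 0.676, -0.207]
wrist_force: [0.3, -0.1, 7.2]
opening: 0.316
t 4.25 tcp [ 0.519  -0.2039  0.042 ] tool x [ 0.001 -0.001 -1.   ] jaw yaw 56.0 q [-0.59  0.39  1.78  0.    0.98 -1.56] op 0.316
shift mm [ 2.   0.2 -1.3]
```

```bash
python3 -m jog '[-20,0,0,0,20, -60,0,0,0,20, -110,0,0,0,20, -160,0,0,0,20, -210,0,0,0,20]';  python3 -m jog '[-25,0,0,0,20, -25,0,0,0,20, -25,0,0,0,20, -25,0,0,0,20, -25,0,0,0,20]';python3 - <<'E'
from h import *
plan([.5225,.1285,.275])
o,r=st(); p=o["eef_pos"]; print(o["wrist_force"],o["torque"])
ims=[]
for n in("top","side"):
    im=optics.camera(n)[:,:,::-1].copy(); cv2.imwrite(f"pics/{n}3.png",im)
    k=im.copy()
    a=proj(n,p); b=proj(n,p+[0,0,-.042]); print(n,a,b)
    x,y=int(b[0])-35,int(b[1])-40
    k=cv2.resize(im[y:y+70,x:x+70],None,fx=5,fy=5,interpolation=cv2.INTER_CUBIC)
    for u in(a,b): cv2.drawMarker(k,[int(round(5*(u[i]-(x,y)[i]+.5))) for i in(0,1)],(0,0,255),0,10)
    ims.append(k)
cv2.imwrite("pics/c3.png",np.hstack(ims))
E
```

```text
time_s: 4.75
eef_pos: [0.5174, -0.2029, 0.2521]
eef_rot: [0.675, 0.207, 0.677, -0.207]
wrist_force: [0.9, -0.3, -2.1]
opening: 0.317
time_s: 5.25
eef_pos: [0.5173, -0.2028, 0.2735]
eef_rot: [0.674, 0.207, 0.678, -0.207]
wrist_force: [-0.1, -0.6, -1.6]
opening: 0.319
t 5.25 tcp [ 0.5173 -0.2028  0.2735] tool x [-0.004  0.003 -1.   ] jaw yaw 56.0 q [-0.59  0.11  1.6  -0.    1.44 -1.56] op 0.319
shift mm [  -0.6  277.5 -181.2]
[-0.10625655 -0.5758456  -1.64638723] [-0.01748489  0.01931667 -0.00192497]
top [343.74027777 214.25057327] [342.80114195 215.55738781]
side [324.01876257 138.47001095] [323.76835726 150.31506602]
```

View pics/c3.png

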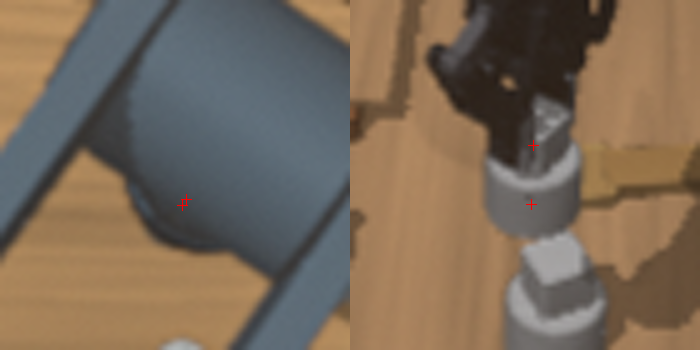

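The side view shows the nut held level on the tool axis: its mouth centre is where I projected it, at (323.8,150.3). The measured weight is about 1.65 N. The top estimate of the nut agreed with where it was gripped, so I'll refine the shaft from the top view.

```bash
python3 - <<'E'
from h import *
print("tip top",onz("top",220.6,210.2,.196)[:2], "hub eye",onz("top",223.3,211.7,.166)[:2])
print(proj("side",[.5175,-.203,0]),"seen 322.5 204.9", proj("side",[.5175,-.203,.064]),"seen 322.8 192.9")
for n,(X,Y) in(("top",(195,184)),("side",(284,252))):
    g=cv2.cvtColor(cv2.imread(f"pics/{n}0.png"),cv2.COLOR_BGR2GRAY)[Y:Y+56,X:X+56]
    k=cv2.resize(g,None,fx=8,fy=8,interpolation=cv2.INTER_CUBIC)
    if n=="side": k=cv2.resize(k,None,fx=1,fy=1.1)
    c=cv2.HoughCircles(k,cv2.HOUGH_GRADIENT,1,10,param1=60,param2=15,minRadius=100,maxRadius=150)
    if c is None: print(n,"none"); continue
    for x,y,r in c[0][:3]:
        if n=="side": y/=1.1
        u=(X+(x+.5)/8-.5,Y+(y+.5)/8-.5); print(n,u,r/8,onz(n,*u,.166)[:2].round(4))
E
```

```text
tip top [0.52520313 0.12798096] hub eye [0.52376918 0.12744258]
[322.55725841 204.51279051] seen 322.5 204.9 [322.83766817 191.13589874] seen 322.8 192.9
top none
side (np.float32(310.875), np.float32(280.48294)) 12.7375 [0.5238 0.1345]
side (np.float32(311.125), np.float32(278.32385)) 15.075 [0.5236 0.1293]
```

```bash
python3 -m jog '[0,38,-24,0,20, 0,76,-49,0,20, 0,114,-74,0,20, 0,152,-98,0,20, 0,190,-123,0,20]';  python3 -m jog '[0,35,-22,0,20, 0,70,-45,0,20, 0,89.5,-57.5,0,20, 0,89.5,-57.5,0,20, 0,89.5,-57.5,0,20]';python3 - <<'E'
from h import *
plan([.524,.130,.275])
o,r=st(); p=o["eef_pos"]
im=optics.camera("side")[:,:,::-1].copy(); cv2.imwrite(f"pics/side4.png",im)
X,Y=270,225
k=cv2.resize(im[Y:Y+75,X:X+90],None,fx=8,fy=8,interpolation=cv2.INTER_CUBIC)
for d in(-.042,-.109):
    u=proj("side",p+[0,0,d]); q=[int(round(8*(u[i]-(X,Y)[i]+.5))) for i in(0,1)]; cv2.drawMarker(k,q,(0,0,255),0,10); print(q)
cv2.imwrite("pics/c4.png",k)
E
```

```text
time_s: 5.85
eef_pos: [0.5224, 0.0245, 0.2757]
eef_rot: [0.676, 0.207, 0.676, -0.207]
wrist_force: [0.9, -1.0, -1.8]
opening: 0.317
time_s: 6.35
eef_pos: [0.525, 0.1293, 0.2756]
eef_rot: [0.676, 0.206, 0.677, -0.207]
wrist_force: [-0.3, -0.4, -2.1]
opening: 0.317
t 6.35 tcp [0.525  0.1293 0.2756] tool x [-0.001 -0.001 -1.   ] jaw yaw 56.0 q [ 0.02  0.07  1.64 -0.    1.43 -0.96] op 0.317
shift mm [ 0.6  0.  -1.2]
[326, 310]
[328, 429]
```

View pics/c4.png

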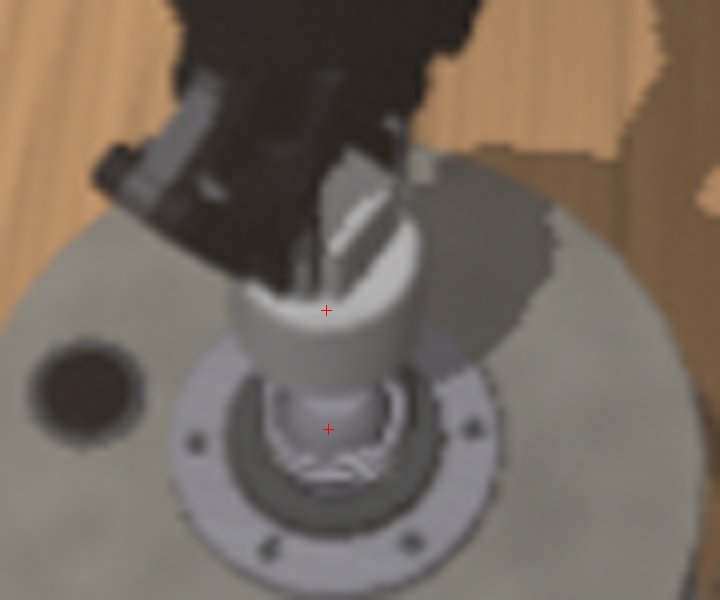

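The side view shows the nut axis at about u=330, with the hub centred at about (334,450) in the crop against my axis mark at (328,429). That puts the hub about 5 mm further in +y by the side view, and 2 mm the other way by the top view. I'll take the middle and lower while watching the force.

```bash
python3 -m jog '[5,1.4,-2.8,0,20, 15,1.4,-2.8,0,20, 25,1.4,-2.8,0,20, 33,1.4,-2.8,0,20, 39,1.4,-2.8,0,20]';  python3 -m jog '[1,0,0,0,20, 2,0,0,0,20, 3,0,0,0,20, 4,0,0,0,20, 4,0,0,0,20]'; python3 -c "
from h import *
plan([.5235,.132,.232]); o,r=st(); print(o['wrist_force'],o['torque'])"
```

```text
time_s: 6.9
eef_pos: [0.5233, 0.1315, 0.2358]
eef_rot: [0.676, 0.207, 0.677, -0.207]
wrist_force: [-0.3, 0.2, -2.9]
opening: 0.318
time_s: 7.4
eef_pos: [0.5238, 0.1319, 0.2334]
eef_rot: [0.676, 0.207, 0.676, -0.207]
wrist_force: [0.5, -0.3, -1.7]
opening: 0.317
t 7.4 tcp [0.5238 0.1319 0.2334] tool x [ 0.  0. -1.] jaw yaw 56.0 q [ 0.03  0.1   1.69  0.    1.35 -0.95] op 0.317
shift mm [ 1.4 -0.1 -0.3]
[ 0.47213639 -0.29346748 -1.6891999 ] [ 0.03773125  0.0067716  -0.02058215]
```

```bash
for i in 1 2; do python3 -m jog '[0.5,0,0,0,20, 1,0,0,0,20, 1.5,0,0,0,20, 2,0,0,0,20, 2,0,0,0,20]' | grep -v rot; done
```

```text
time_s: 7.9
eef_pos: [0.5237, 0.1319, 0.2312]
wrist_force: [-0.3, 0.9, -1.7]
opening: 0.317
time_s: 8.4
eef_pos: [0.5238, 0.1318, 0.2294]
wrist_force: [-0.8, -0.3, -1.2]
opening: 0.316
```

```bash
for i in 1 2; do python3 -m jog '[0.3,0,0,0,20, 0.6,0,0,0,20, 1,0,0,0,20, 1.5,0,0,0,20, 1.5,0,0,0,20]' | grep -v rot; done
```

```text
time_s: 8.9
eef_pos: [0.5237, 0.1315, 0.2276]
wrist_force: [-0.6, -2.6, -2.5]
opening: 0.319
time_s: 9.4
eef_pos: [0.5236, 0.1317, 0.2262]
wrist_force: [-1.2, -4.4, -1.7]
opening: 0.316
```

```bash
python3 -m jog '[0,-0.7,0.3,0,20, 0,-1.4,0.7,0,20, 0,-2,1,0,20, 0,-2,1,0,20, 0,-2,1,0,20]' | grep -v rot;  python3 -m jog '[0,-0.4,0.2,0,20, 0,-0.8,0.4,0,20, 0,-0.8,0.4,0,20, 0,-0.8,0.4,0,20, 0,-0.8,0.4,0,20]' | grep -v rot
```

```text
time_s: 9.9
eef_pos: [0.5235, 0.1299, 0.2262]
wrist_force: [0.3, 0.5, -1.3]
opening: 0.318
time_s: 10.4
eef_pos: [0.5234, 0.1288, 0.2263]
wrist_force: [0.7, -0.2, -1.9]
opening: 0.32
```

```bash
for i in 1 2 3; do python3 -m jog '[0.3,0,0,0,20, 0.6,0,0,0,20, 1,0,0,0,20, 1,0,0,0,20, 1,0,0,0,20]' | grep -v rot; done
```

```text
time_s: 10.9
eef_pos: [0.5233, 0.1287, 0.2252]
wrist_force: [-0.2, -0.1, -2.2]
opening: 0.321
time_s: 11.4
eef_pos: [0.5234, 0.1288, 0.2243]
wrist_force: [-0.1, 0.7, -2.6]
opening: 0.314
time_s: 11.9
eef_pos: [0.5234, 0.1287, 0.2234]
wrist_force: [0.8, -0.7, -1.8]
opening: 0.317
```

```bash
for i in 1 2; do python3 -m jog '[0.3,0,0,0,20, 0.6,0,0,0,20, 1,0,0,0,20, 1,0,0,0,20, 1,0,0,0,20]' | grep -v rot; done
```

```text
time_s: 12.4
eef_pos: [0.5236, 0.1287, 0.223]
wrist_force: [-1.1, 0.4, 5.7]
opening: 0.313
time_s: 12.9
eef_pos: [0.5238, 0.1286, 0.2228]
wrist_force: [-3.6, -2.0, 10.6]
opening: 0.318
```

```bash
python3 -m jog '[-0.5,0,0,0,20, -1,0,0,0,20, -1.5,0,0,0,20, -1.7,0,0,0,36, -1.7,0,0,0,36]' | grep -v rot; python3 -m jog '[-1,0,0,0,36, -2,0,0,0,36, -3,0,0,0,36, -3,0,0,0,36, -3,0,0,0,36]' | grep -v rot; python3 - <<'E'
from h import *
plan([.5235,.1285,.228])
o,r=st(); p=o["eef_pos"]
im=optics.camera("side")[:,:,::-1].copy(); cv2.imwrite(f"pics/side5.png",im)
X,Y=270,225
k=cv2.resize(im[Y:Y+75,X:X+90],None,fx=8,fy=8,interpolation=cv2.INTER_CUBIC)
for z in(p[2],.217,.181):
    u=proj("side",[p[0],p[1],z]); q=[int(round(8*(u[i]-(X,Y)[i]+.5))) for i in(0,1)]; cv2.drawMarker(k,q,(0,0,255),0,10); print(q)
cv2.imwrite("pics/c5.png",k)
E
```

```text
time_s: 13.4
eef_pos: [0.5232, 0.1288, 0.2225]
wrist_force: [-0.5, 0.6, -0.6]
opening: 0.36
time_s: 13.9
eef_pos: [0.5234, 0.1288, 0.226]
wrist_force: [0.3, -0.3, -0.6]
opening: 0.365
t 13.9 tcp [0.5234 0.1288 0.226 ] tool x [ 0.  0. -1.] jaw yaw 56.0 q [ 0.02  0.11  1.7   0.    1.33 -0.96] op 0.365
shift mm [-2.  -0.2  0.2]
[332, 323]
[332, 339]
[334, 403]
```

View pics/c5.png

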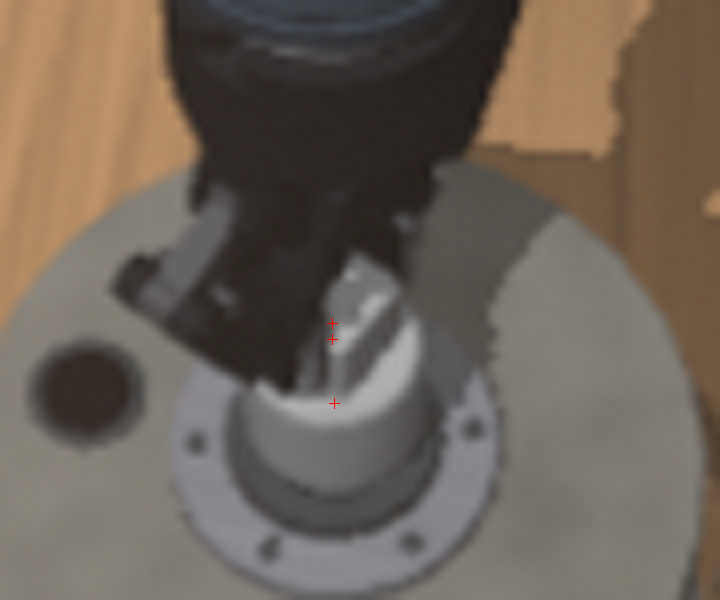

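The side view shows the nut seated level and concentric on the shaft, with the jaws loose round its head. The front edge of the cap top is at crop (334,424) and its lower rim at 494. Now I'll turn it back in steps and track the rim height.

```bash
cat >> h.py <<'E'
def edges(im):
    g=cv2.cvtColor(im,cv2.COLOR_BGR2GRAY).astype(float)[262:296,308:316].mean(1)
    g=cv2.resize(g[:,None],None,fx=1,fy=10,interpolation=cv2.INTER_CUBIC)[:,0]
    d=np.gradient(cv2.GaussianBlur(g[:,None],(1,15),0)[:,0])
    i=[j for j in range(2,len(d)-2) if d[j]==d[j-2:j+3].min() and d[j]<-.6]
    return [(262+(j+.5)/10-.5,round(-d[j],1)) for j in i]
def look(tag):
    im=optics.camera("side")[:,:,::-1].copy(); cv2.imwrite(f"pics/{tag}.png",im)
    o,r=st(); print(tag,"t",round(o["time_s"],2),"tcp",np.round(o["eef_pos"],4),"q6",round(o["q"][5],2),"F",np.round(o["wrist_force"],1),"M",np.round(o["torque"],2),"edges",[(round(a,2),b) for a,b in edges(im)])
E
python3 -c "
from h import *
print(edges(cv2.imread('pics/side5.png')))"
python3 -m jog '[0,0,0,-5,36, -0.4,0,0,-10,36, -0.8,0,0,-15,36, -1.2,0,0,-20,36, -1.5,0,0,-25,36]' | grep -v rot
python3 -c "
from h import *
look('b1')"
```

```text
[(266.65, np.float64(0.6)), (268.45, np.float64(1.5)), (277.25, np.float64(2.9)), (285.55, np.float64(1.8)), (290.15, np.float64(0.8))]
time_s: 14.45
eef_pos: [0.5232, 0.1287, 0.2273]
wrist_force: [-0.3, -0.3, -0.9]
opening: 0.364
b1 t 14.5 tcp [0.5233 0.1288 0.2274] q6 -1.4 F [-0.3 -0.1 -0. ] M [ 0.02 -0.02  0.02] edges [(265.55, np.float64(1.5)), (276.95, np.float64(3.1)), (285.45, np.float64(1.9)), (290.15, np.float64(0.8))]
```

```bash
for i in 1 2; do python3 -m jog '[0,0,0,-4,36, -0.4,0,0,-8,36, -0.8,0,0,-12,36, -1,0,0,-16,36, -1.2,0,0,-20,36]' | grep pos
python3 -c "
from h import *
look('c$i')"; done
```

```text
eef_pos: [0.5233, 0.1287, 0.2286]
c1 t 15.05 tcp [0.5233 0.1288 0.2287] q6 -1.75 F [ 0.1  0.4 -0.4] M [-0.06 -0.01  0.05] edges [(264.85, np.float64(1.6)), (268.85, np.float64(1.1)), (270.05, np.float64(1.0)), (270.85, np.float64(0.8)), (276.85, np.float64(3.4)), (285.25, np.float64(1.7)), (290.15, np.float64(0.7))]
eef_pos: [0.5233, 0.1287, 0.2298]
c2 t 15.6 tcp [0.5234 0.1288 0.2299] q6 -2.09 F [ 0.2 -0.9 -0.4] M [-0.02 -0.   -0.02] edges [(276.75, np.float64(2.9)), (285.25, np.float64(1.6)), (290.15, np.float64(0.8))]
```

```bash
for i in 1 2; do python3 -m jog '[0,0,0,-3,36, -0.2,0,0,-6,36, -0.4,0,0,-9,36, -0.6,0,0,-12,36, -0.8,0,0,-15,36]' | grep pos
python3 -c "
from h import *
look('d$i')"; done
```

```text
eef_pos: [0.5234, 0.1287, 0.2308]
d1 t 16.15 tcp [0.5234 0.1287 0.2308] q6 -2.35 F [ 0.5  0.6 -0.1] M [-0.07  0.02  0.02] edges [(267.25, np.float64(1.9)), (276.25, np.float64(2.9)), (284.95, np.float64(1.3)), (290.15, np.float64(0.7))]
eef_pos: [0.5233, 0.1289, 0.2315]
d2 t 16.7 tcp [0.5233 0.1289 0.2315] q6 -2.61 F [0.5 0.7 0.1] M [0.02 0.   0.02] edges [(268.15, np.float64(2.0)), (268.95, np.float64(2.2)), (278.15, np.float64(2.7)), (286.45, np.float64(1.9)), (290.15, np.float64(0.8))]
```

It dropped: the rim rose to row 276.25 (about 4.5 mm up, mouth near 185.5 mm) and then fell to 278.15 (about 8 mm). Now I'll screw forwards, following it down.

```bash
python3 -m jog '[1,0,0,0,36, 2,0,0,4,36, 3.5,0,0,10,36, 5,0,0,16,36, 6,0,0,22,36]' | grep pos
python3 -c "
from h import *
look('e1')"
for i in 2 3; do python3 -m jog '[0.4,0,0,6,36, 0.8,0,0,12,36, 1.2,0,0,18,36, 1.6,0,0,24,36, 1.9,0,0,30,36]' | grep pos
python3 -c "
from h import *
look('e$i')"; done
```

```text
eef_pos: [0.5233, 0.1288, 0.2255]
e1 t 17.25 tcp [0.5234 0.1287 0.2254] q6 -2.22 F [0.  0.  0.4] M [-0.03 -0.01 -0.05] edges [(270.05, np.float64(1.5)), (278.85, np.float64(3.0)), (286.25, np.float64(1.7)), (290.15, np.float64(0.8))]
eef_pos: [0.5233, 0.1288, 0.2236]
e2 t 17.8 tcp [0.5232 0.1288 0.2235] q6 -1.7 F [-0.5 -0.6 -0.9] M [-0.05  0.04 -0.03] edges [(262.45, np.float64(0.7)), (266.35, np.float64(1.4)), (270.85, np.float64(1.4)), (272.05, np.float64(1.1)), (273.05, np.float64(0.8)), (278.25, np.float64(2.9)), (278.65, np.float64(2.9)), (286.35, np.float64(1.6)), (290.15, np.float64(0.8))]
eef_pos: [0.5233, 0.1289, 0.2217]
e3 t 18.35 tcp [0.5233 0.1289 0.2216] q6 -1.17 F [ 0.2  0.5 -0.1] M [ 0.02 -0.03  0.03] edges [(278.75, np.float64(2.9)), (286.55, np.float64(1.5)), (290.15, np.float64(0.7))]
```

```bash
for i in 4 5; do python3 -m jog '[0.4,0,0,6,36, 0.8,0,0,12,36, 1.2,0,0,18,36, 1.6,0,0,24,36, 1.9,0,0,30,36]' | grep pos
python3 -c "
from h import *
look('e$i')"; done
python3 - <<'E'
import cv2,numpy as np
L=[cv2.resize(cv2.imread(f"pics/{n}.png")[240:300,290:333],None,fx=6,fy=6,interpolation=cv2.INTER_CUBIC) for n in("d2","e3","e5")]
cv2.imwrite("pics/c6.png",np.hstack(L))
E
```

```text
eef_pos: [0.5232, 0.1289, 0.2197]
e4 t 18.9 tcp [0.5232 0.1289 0.2196] q6 -0.65 F [ 0.4  0.4 -0.3] M [ 0.02 -0.01 -0.04] edges [(267.85, np.float64(1.3)), (269.95, np.float64(1.7)), (278.95, np.float64(3.0)), (286.95, np.float64(1.6)), (290.15, np.float64(0.8))]
eef_pos: [0.5235, 0.1289, 0.218]
e5 t 19.45 tcp [0.5235 0.1289 0.218 ] q6 -0.13 F [-1.1 -0.1 -0. ] M [0.11 0.   0.02] edges [(269.05, np.float64(3.7)), (279.35, np.float64(3.0)), (287.45, np.float64(1.9)), (290.15, np.float64(0.8))]
```

View pics/c6.png

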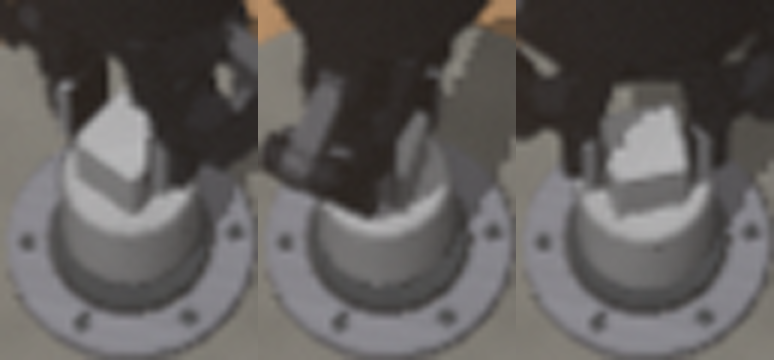

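The frames show the nut level and moving down, with the gap to the ring shrinking: the rim row goes from 286.45 to 287.45 (about 5 mm), so the mouth is at about 173 mm. Continuing while watching the torque.

```bash
for i in 6 7; do python3 -m jog '[0.3,0,0,5,36, 0.6,0,0,10,36, 0.9,0,0,15,36, 1.2,0,0,20,36, 1.5,0,0,25,36]' | grep pos
python3 -c "
from h import *
look('e$i')"; done
```

```text
eef_pos: [0.5235, 0.129, 0.2167]
e6 t 20.0 tcp [0.5235 0.129  0.2167] q6 0.3 F [0.  1.7 2.3] M [0.22 0.01 0.04] edges [(269.95, np.float64(3.3)), (279.85, np.float64(3.2)), (287.55, np.float64(1.5)), (290.25, np.float64(0.9))]
eef_pos: [0.5235, 0.1289, 0.2154]
e7 t 20.55 tcp [0.5235 0.1289 0.2153] q6 0.74 F [-1.6  0.8  2.1] M [0.19 0.14 0.09] edges [(271.05, np.float64(1.4)), (280.05, np.float64(3.0)), (287.95, np.float64(1.5)), (290.25, np.float64(0.8))]
```

```bash
for i in 8 9 10; do python3 -m jog '[0.2,0,0,3,36, 0.4,0,0,6,36, 0.6,0,0,9,36, 0.8,0,0,12,36, 0.8,0,0,12,36]' | grep pos
python3 -c "
from h import *
look('e$i')"; done
```

```text
eef_pos: [0.5235, 0.1289, 0.2145]
e8 t 21.1 tcp [0.5235 0.1289 0.2143] q6 0.94 F [-1.5  1.   1.9] M [0.18 0.14 0.  ] edges [(280.05, np.float64(2.9)), (288.05, np.float64(1.5))]
eef_pos: [0.5234, 0.1288, 0.2134]
e9 t 21.65 tcp [0.5233 0.1288 0.2133] q6 1.15 F [-0.2  1.5  2.2] M [ 0.27  0.15 -0.03] edges [(280.05, np.float64(3.1)), (288.25, np.float64(1.7))]
eef_pos: [0.5234, 0.1288, 0.2125]
e10 t 22.2 tcp [0.5234 0.1288 0.2124] q6 1.36 F [-0.4  1.3  2.4] M [0.24 0.1  0.05] edges [(265.45, np.float64(1.1)), (269.35, np.float64(2.0)), (272.95, np.float64(0.9)), (273.95, np.float64(0.8)), (274.95, np.float64(0.6)), (280.05, np.float64(3.0)), (288.35, np.float64(1.8))]
```

```bash
for i in 11; do python3 -m jog '[0,0,0,3,36, 0.2,0,0,6,36, 0.4,0,0,9,36, 0.5,0,0,12,36, 0.5,0,0,12,36]' | grep pos
python3 -c "
from h import *
look('e$i'); print(status.get_obs()['joint_efforts'], status.get_obs()['opening'])"; done
python3 - <<'E'
import cv2,numpy as np
L=[cv2.resize(cv2.imread(f"pics/{n}.png")[240:300,290:333],None,fx=6,fy=6,interpolation=cv2.INTER_CUBIC) for n in("e7","e9","e11")]
cv2.imwrite("pics/c7.png",np.hstack(L))
E
```

```text
eef_pos: [0.5232, 0.1288, 0.2117]
e11 t 22.75 tcp [0.5232 0.1288 0.2118] q6 1.57 F [-1.1  1.   1.5] M [0.28 0.11 0.04] edges [(269.45, np.float64(1.6)), (273.65, np.float64(1.6)), (275.25, np.float64(1.0)), (276.05, np.float64(0.8)), (280.75, np.float64(3.2)), (288.35, np.float64(1.8))]
[ -1.03949793 -39.89627838 -34.16319251  -0.53522659  -0.23772896
   0.22309973] 0.3587807057685609
```

View pics/c7.png

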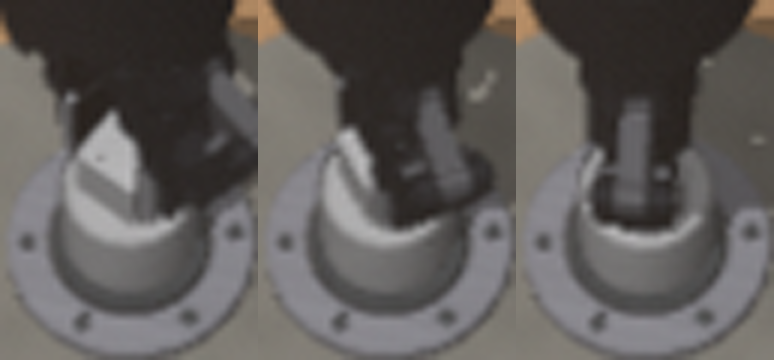

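The frames show the head turning with the jaws and the nut level, nearly down on the ring. Continuing in small steps, watching the joint 6 effort and Mz.

```bash
cat >> h.py <<'E'
def tq(tag):
    look(tag); o=status.get_obs(); print("   j6 %.3f Mz %.3f yaw %.1f"%(o["joint_efforts"][5],o["torque"][2],np.degrees(np.arctan2(*st()[1][[1,0],1]))))
E
for i in 12 13 14; do python3 -m jog '[0,0,0,2,36, 0.1,0,0,4,36, 0.3,0,0,6,36, 0.4,0,0,8,36, 0.4,0,0,8,36]' >/dev/null
python3 -c "
from h import *
tq('e$i')"; done
```

```text
e12 t 23.3 tcp [0.5232 0.1288 0.2113] q6 1.71 F [-1.9  1.8  0.9] M [0.23 0.13 0.08] edges [(269.55, np.float64(1.9)), (280.85, np.float64(3.2)), (288.35, np.float64(1.8))]
   j6 0.185 Mz 0.079 yaw -96.9
e13 t 23.85 tcp [0.5232 0.1288 0.211 ] q6 1.85 F [-1.8  2.3  0.7] M [0.34 0.15 0.08] edges [(280.85, np.float64(3.3)), (288.45, np.float64(1.6))]
   j6 0.198 Mz 0.083 yaw -104.9
e14 t 24.4 tcp [0.5232 0.1289 0.2109] q6 1.99 F [-1.7  2.5  3.1] M [0.39 0.38 0.27] edges [(280.85, np.float64(3.3)), (288.55, np.float64(1.6))]
   j6 0.356 Mz 0.265 yaw -112.9
```

```bash
python3 -m jog '[0,0,0,0.5,36, 0,0,0,1,36, 0,0,0,1,36, 0,0,0,1,36, 0,0,0,1,36]' >/dev/null
python3 -c "
from h import *
tq('e15')"
```

```text
e15 t 24.95 tcp [0.5233 0.1288 0.2109] q6 2.01 F [-2.6  3.5  3.5] M [0.49 0.47 0.43] edges [(280.85, np.float64(3.1)), (288.45, np.float64(1.5))]
   j6 0.411 Mz 0.425 yaw -114.0
```

Torque jumped to about 0.4 N m, so it's at the hard stop. Unload, open, retreat and check.

```bash
python3 -m jog '[0,0,0,-2,36, 0,0,0,-4,38, 0,0,0,-4,45, 0,0,0,-4,60, 0,0,0,-4,65]'|grep -v rot;  python3 -m jog '[-5,0,0,0,65, -20,0,0,0,65, -50,0,0,0,65, -90,0,0,0,65, -130,0,0,0,65]'|grep -v rot; python3 -m jog '[-10,40,0,0,65, -10,80,0,0,65, -10,120,0,0,65, -10,160,0,0,65, -10,200,0,0,65]'|grep -v rot
python3 - <<'E'
from h import *
look('f1')
t=optics.camera("top")[:,:,::-1].copy(); cv2.imwrite("pics/f1t.png",t)
s=cv2.imread("pics/f1.png")
a=cv2.resize(s[235:310,270:350],None,fx=5,fy=5,interpolation=cv2.INTER_CUBIC); b=cv2.resize(t[130:310,190:450],(400,277))
im=np.zeros((400,800,3),np.uint8); im[:375,:400]=a; im[:277,400:]=b; cv2.imwrite("pics/c8.png",im)
E
```

```text
time_s: 25.45
eef_pos: [0.5235, 0.1284, 0.2107]
wrist_force: [0.0, 0.0, -0.3]
opening: 0.65
time_s: 25.95
eef_pos: [0.5231, 0.1287, 0.3434]
wrist_force: [0.4, -0.2, -0.2]
opening: 0.646
time_s: 26.45
eef_pos: [0.4542, -0.0604, 0.3525]
wrist_force: [1.0, -0.4, 0.5]
opening: 0.654
f1 t 26.5 tcp [ 0.4529 -0.0652  0.3523] q6 1.52 F [ 1.3 -3.7  0.3] M [-0.15 -0.07 -0.01] edges [(271.05, np.float64(2.6)), (280.95, np.float64(2.9)), (288.45, np.float64(1.5))]
```

View pics/c8.png

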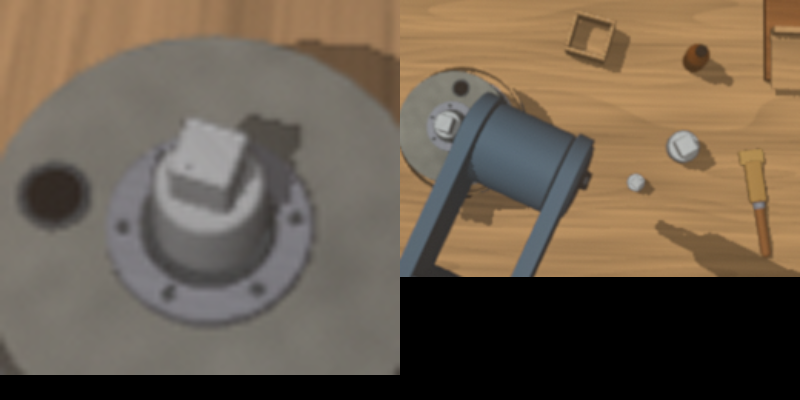

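The views show the nut level on the hub, the arm clear, and the box, bottle and brush in place. The cap edge went from row 276.25 (mouth at 186 mm) to 280.95, about 21 mm down. The expected drop is 20 mm, which means flush.

```bash
python3 -m jog '[0,0,0,0,65, 0,0,0,0,65, 0,0,0,0,65, 0,0,0,0,65, 0,0,0,0,65]'|grep force; python3 - <<'E'
from h import *
look('f2')
a,b=[cv2.imread(f"pics/{n}.png").astype(int) for n in("side0","f2")]
for n,c in(("box",(249,219)),("oil",(271,158))): print(n,abs(a-b)[c[1]-18:c[1]+18,c[0]-18:c[0]+18].mean().round(2))
from bench import hand_in
print(hand_in())
E
```

```text
wrist_force: [-0.5, 0.7, -0.8]
f2 t 27.1 tcp [ 0.4549 -0.0585  0.3507] q6 1.53 F [-0.9  0.1  0.5] M [ 0.06 -0.04 -0.01] edges [(271.05, np.float64(2.6)), (280.95, np.float64(2.9)), (288.55, np.float64(1.4))]
box 2.46
oil 2.71
the job is handed in; nothing more can be done
None
```

The cap nut is on and released, and I handed the job in at about 27 s of robot time; no verdict came back.

- **Fitting:** I gripped the 50 mm nut by its square head and lowered it onto the shaft by feel. Pressing to find the thread peaked at about 12 N, against the 20 N limit. I then opened the jaws slightly so the nut rested on the thread by its own weight.
- **Turning back:** After about 80 to 95° anticlockwise it rose about 4.5 mm, to a mouth height of roughly 185.5 mm. It then dropped about 8 mm off the thread starts.
- **Screwing on:** I turned it clockwise until the torque rose sharply to about 0.4 N m. That is above the 0.3 N m you called tight enough, because one last 1° nudge took it from 0.27.

**Last checks:**
- **Nut:** It is level and at rest on the hub, and did not move between the last two pictures. Its rim had come down about 21 mm from the top of the thread, where 20 mm means flush. I judged the ring flush from this and the torque; I did not see the ring directly.
- **Arm and bystanders:** The arm is clear with almost no wrist force. The box and bottle look the same as at the start in the side view. I checked the brush only by eye in the top view.

**What disagreed:**
- **Shaft position:** The side and top cameras differed by about 7 mm in y on the hub position. Feeling for side force put the shaft at about y = 0.129, close to the top view.
- **First stage:** I inferred from rim height alone that the nut rested on the thread starts long enough. I could not measure the tooth force there.

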